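Raise the ram of the phone glue press and hold it clear

ROBOT

A 6-joint arm with a two-finger parallel gripper is mounted at the origin on a cart in front of the work surface, level with it; the furniture and walls round the work are solid. World frame = base frame: x ahead of the robot, y to its left, z up, the work surface at z = 0. Lengths are in mm, angles in rad, forces in N, time in s.
With the tool pointing down it reaches from about 275 to 875 mm from the base axis. Payload 12.5 kg.
Tool frame: the origin (TCP) lies at the very end of the fingers, on their centre line; the grasp point (between the pads) lies 19 mm behind it; z points along the fingers, y is the line along which they close (so a half turn about z gives the same grasp; the last joint's range is limited). The gripper opens to 85 mm and grips with 20 to 120 N. Pads are 22 mm wide; open, the fingers measure 114 mm over their backs; the gripper's body (76 mm by 85 mm) begins 54 mm behind the grasp point. The pads swing forward as they close: fully open they stand 13 mm farther back than shut.
Start: joints at [1.243, 0.351, 1.652, -0, 1.139, -0.085], TCP at [132.2, 533.861, 231.29] pointing down, gripper open.
Joint ranges: [-2.75, 2.75], [-0.79, 2.1], [0.01, 2.65], [-1.57, 4.71], [0.07, 3.14], [-2.87, 2.87]. Speed limits (rad/s): [2.22, 2.22, 2.79, 3.14, 3.14, 3.14].

INTERFACE

Orientations are given as [roll, pitch, yaw] about the fixed x, y, z axes, in that order (R = Rz(yaw) Ry(pitch) Rx(roll)).
In Python, from workcell import monitor, grab_frame, manip, look_for, pinpoint gives the robot as it stands.
- The arm moves only by the shell command python3 -m crank 'ROWS' [OPENING]. ROWS is JSON, a list of rows, each an object with "dp": the shift along the tool's x, y, z in units of 25 mm (1.0 is 25 mm), a list of three; "rotation": the turn, a rotation vector about the tool's x, y, z in rad, a list of three. A call has 1 to 12 rows; each row shifts and turns the commanded pose from where the row before left it, along the tool's axes as they then stand; what a row does not reach is not made up. A row lasts 1/10 s, in which the tool goes at most 50 mm and 8.59 degrees, less where a joint would pass 70% of its speed; a pose out of reach is approached as far as the arm can. A call is refused whole if a number of a shift passes 1 or a number of a turn 0.15, either way. A call with a gripper value outside its range is refused whole. OPENING is the finger opening in mm, from 0 to 85.4, set as the call begins (- or left out, the last holds). The fingers move at their own pace and stop on an object; the grip force is fixed at half the most. Time passes only in rows, so rows that do not move let the fingers close. It gives the time, the measured TCP pose, the force, the opening and the grip force at its end, in the units of the state.
- monitor.sense(): the state, without advancing time (a new reading comes with each control period).
- grab_frame(name): name is "scene" or "top" or "wrist"; returns a dict with "image" (480x640x3 uint8, blue, green, red), "fx", "fy", "cx", "cy" (pixels), "eye" and "attitude" of the camera in the world. Camera axes: x right, y down, z forward; pixel columns grow to the right and rows downward; lengths in mm; the calibration is good to about 2 mm. A picture is of the moment at which its call begins. There is no depth.
- manip.close_job(): hands the job in; it is judged then, once.
Trained networks look in the newest picture that a camera, given by its name, has taken for a name from the list of things; names that differ only in an ending like _2 or _b are one class to them, and where a whole thing is asked for, a point or a joint stands for the part that bears it (a point fixed in the world has none). Each returns a list of dicts, best first, with "conf" (0 to 1); they miss things now and then, are a little off and sometimes report something else, mostly with a low value. They report only what shows in the picture. A call takes as long as a camera call. They do not tell look-alikes from the thing itself.
- look_for(camera, query): "location" ([column, row] as shares, 0 to 1, of the picture: columns of its width, rows of its height, amid what is visible of it).
- pinpoint(camera, query): "location" ([column, row] as shares, 0 to 1, of the picture: columns of its width, rows of its height: a listed point, or the origin of a listed thing).
The state is a dict: "t": time; "joint_pos": joint angles; "joint_vel": joint speeds; "tau": joint torques, N m; "ee_pos": TCP position; "tcp_rot": TCP orientation; "force": force on the tool from outside, world axes, zero at the start; "ft_torque": the same for the moment, N m; "gripper_width": finger opening in mm; "gripper_force": force on a finger pad.
Only numpy, scipy, OpenCV 4.12 (cv2) and the standard library are available. Lean on these libraries where they do the work, as an engineer would, in place of code of your own. Each camera call takes 0.05 s, during which the arm holds its last target. There are 200 camera calls.

TASK

The glue on the teal phone in the little blue press has set: swing the steel keeper on top of the press fully aside, out of the way of the ram's collar, then take the ram by its knurled head and draw it straight up through its bush until the whole red band has just come out at the top, with no more than about a centimetre of bare rod showing below the band. Do not press the ram down on the phone, let it bind in the bush, pull it against the keeper or run it into its upper stop, and leave the phone, the glue bottle, the tweezers and the parts tin lying as they are. Finish while still holding the ram up there, so that I can slide the phone out from under it.

Things in the scene. Friction and masses are not known exactly. Their poses are not given: they have to be found in the camera images.
- press: Fixed blue C-frame press. Origin on the desk under the bore axis, z up, open front to its -x. Base x -70 to +100, y +-80 mm; column at the back; bed mat 16 mm high. Head 56 (x) x 96 mm (y), 91 to 131 mm high, with a vertical 17.5 mm bore; brass bush flange, 28 mm across, on it to 135 mm. Nothing but the ram and the keeper's tab is higher than 158 mm.
- bush_mouth (a point): Centre of the top face of the brass bush flange, on the bore axis, 135 mm above the desk.
- ram: Steel ram, about 0.5 kg, loose in the bore, standing on the phone. Origin: centre of the foot's underside, z up the rod. Foot 48 mm across, 0 to 16 mm (hits the head when raised 51 mm: upper stop); rod 16 mm, to 113, with red band 76 to 86 (hidden in the bush at the start); collar 30 mm across, 113 to 121 (starts 2 mm above the bush); neck 14 mm, to 143; knurled head 34 mm across, 143 to 181.
- ram_grip (a point): Middle of the knurled head, on the ram's axis, 162 mm above the ram's origin, 186 mm above the desk at the start.
- band_edge (a point): Lower edge of the red band, on the ram's axis, 76 mm above the ram's origin. The ram must rise 35 mm for it to reach the bush mouth.
- keeper (a joint): Angle of the keeper, a notched steel plate on a vertical pin, 149 to 154 mm high, 4 mm above the ram's collar at the start. 0 = blocking the collar (starts 0 to 0.2 rad); grows counter-clockwise from above, the tab moving to the press's +x (over the column); end stop 1.45. From 0.75 the collar passes; fully aside is above 0.9. Needs 1 to 2 N at the tab, stays where left.
- keeper_pivot (a point): Axis of the keeper's pin at the keeper's top face, in the press's frame at x 0, y +36 mm, z 154 mm.
- keeper_tab (a point): The keeper's upright black finger tab: a 10 mm post with a 16 mm round top, standing from 154 to 189 mm above the desk. The point is on its axis at 174 mm height. It stands 94 mm from the pivot; at keeper 0 at x +9 mm, y -58 mm in the press's frame.
- glued_phone: Teal phone, 118 x 62 x 9 mm, lying face down on the bed under the ram's foot, its long side along the press's y. Origin at the centre of its underside.
- glue_bottle: Bystander: small adhesive bottle with a black cap, 25 mm across, 71 mm tall, standing to the right (-y side) of the press. Origin at the centre of its underside.
- steel_tweezers: Bystander: steel tweezers, 132 mm long, 16 mm wide, lying on the desk to the right (-y side) of the press. Origin at the centre of the underside.
- parts_tin: Bystander: open black tin, 54 mm across, 32 mm tall, to the left (+y side) of the press. Origin at the centre of its underside.
Not all that is in view belongs to the job. What is meant by the ram is not orange, and is the smaller of those in its own colour.

How it is judged (in metres and radians):
On the way, in this order (a step that is already met when the one before it is completed fails the run):
1. the keeper is swung fully aside while the ram still rests on the phone (value of joint keeper above 0.9 rad and z of band_edge in the frame of bush_mouth below -0.03 m), for 0.2 s.
2. the ram is drawn up to the mark and held by the gripper (z of band_edge in the frame of bush_mouth between -0.001 and 0.0125 m and contact force between the fingers and ram above 3 N), for 0.5 s.
At the end, for the whole second after the job is handed in: The gripper holds the ram still, the red band's lower edge 0 to 12 mm above the bush mouth, rod upright in the bore and pressing on the press with under 15 N, its foot off the phone; the keeper stands beyond 0.9 rad; the phone has moved under 8 mm (all of step 2 and horizontal distance between band_edge and bush_mouth below 0.003 m and angle between the z axis of ram and the z axis of press, either way round below 0.04 rad and contact force between ram and press below 15 N and contact force between ram and glued_phone below 0.1 N and linear speed of ram below 0.01 m/s and value of joint keeper above 0.9 rad and distance of glued_phone from where it was at the start of the episode below 0.008 m); the arm keeps its last pose, push and grip.
It fails at once if the ram binds in the bush, is pulled against the keeper or run into its stop (more than 25 N between ram and press) (contact force between ram and press above 25 N).
It fails at once if the ram is pressed down hard on the phone (more than 40 N) (contact force between ram and glued_phone above 40 N).
It fails at once if the phone is shifted by more than 8 mm (distance of glued_phone from where it was at the start of the episode above 0.008 m).
It fails at once if the glue bottle, tweezers or parts tin are disturbed (moved 15 mm, or bottle or tin tipped) (distance of any of glue_bottle, steel_tweezers, parts_tin from where it was at the start of the episode above 0.015 m or angle between any of glue_bottle, parts_tin's own z axis and vertical above 0.3 rad).
It also fails if it takes over 48 s, if anything falls off the work surface, if the arm or the gripper's body presses on something with over 40 N, if the wrist force passes 120 N, or if a joint passes its speed limit or range.

## Working session

There is one attempt and no reset: what is moved stays moved. The work goes in short steps, Python scripts to look and compute and a shell command to move; the robot and the scene stay as the last step left them, time stands still between calls to the robot, and variables do not carry over. Pictures are saved under pics/ and viewed, at most 10 in all, crops included, and the job is handed in when it is done.

```bash
mkdir -p pics
cat > h.py <<'E'
import numpy as np, cv2
from workcell import monitor, grab_frame, manip, look_for, pinpoint
def ray(f,loc):
    a=f["attitude"]; a=np.array(a,float)
    if a.shape!=(3,3):
        from scipy.spatial.transform import Rotation as R
        a=R.from_euler('xyz',a).as_matrix() if a.size==3 else R.from_quat(a).as_matrix()
    d=a@np.array([(loc[0]*640-f["cx"])/f["fx"],(loc[1]*480-f["cy"])/f["fy"],1])
    return np.array(f["eye"],float),d/np.linalg.norm(d)
def tri(rs):
    A=sum(np.eye(3)-np.outer(d,d) for _,d in rs); b=sum((np.eye(3)-np.outer(d,d))@e for e,d in rs)
    p=np.linalg.solve(A,b); return p,[np.linalg.norm((np.eye(3)-np.outer(d,d))@(p-e)) for e,d in rs]
def atz(r,z): e,d=r; return e+d*(z-e[2])/d[2]
E
python3 - <<'E'
from h import *
np.set_printoptions(precision=3,suppress=True)
s=monitor.sense(); print(s["ee_pos"],s["tcp_rot"],s["t"])
for c in ["scene","top","wrist"]:
    f=grab_frame(c); cv2.imwrite(f"pics/{c}0.png",f["image"]); print(c,f["fx"],f["cx"],f["cy"],f["eye"],f["attitude"])
    for q in ["ram_grip","keeper_tab","keeper_pivot","bush_mouth","press","ram","glue_bottle","parts_tin"]:
        print(q,[(np.round(np.array(r["location"])*[640,480]),round(r["conf"],2),atz(ray(f,r["location"]),{"ram_grip":186,"keeper_tab":174,"keeper_pivot":154,"bush_mouth":135,"ram":24}.get(q,0)).round(0)) for r in pinpoint(c,q)])
E
```

```text
[132.139 533.57  230.768] [-3.14  -0.     2.899] 0.0
scene 623.8152935841695 312.5432233637128 238.41525708882543 [ -64.706 -692.904  668.922] [-2.032  0.018 -0.577]
ram_grip [(array([404., 224.]), 0.97, array([625.,  81., 186.])), (array([310., 227.]), 0.81, array([479., 167., 186.]))]
keeper_tab [(array([340., 236.]), 0.71, array([517., 125., 174.])), (array([283., 279.]), 0.36, array([354.,  53., 174.]))]
keeper_pivot [(array([301., 228.]), 0.68, array([499., 231., 154.]))]
bush_mouth [(array([312., 245.]), 0.68, array([496., 189., 135.]))]
press [(array([313., 305.]), 0.74, array([496., 191.,   0.]))]
ram [(array([396., 293.]), 0.98, array([637., 104.,  24.])), (array([259., 335.]), 0.94, array([345., 131.,  24.])), (array([313., 297.]), 0.76, array([493., 184.,  24.])), (array([336., 233.]), 0.2, array([693., 391.,  24.]))]
glue_bottle [(array([381., 343.]), 0.63, array([529.,  16.,   0.]))]
parts_tin [(array([286., 276.]), 0.87, array([513., 322.,   0.]))]
top 541.5844150370949 314.19022109840705 233.54505497365986 [ 311.968  205.65  1106.006] [-2.924 -0.004 -1.603]
ram_grip [(
[... 307 characters left out ...]
rray([303., 247.]), 0.68, array([498., 217., 154.]))]
bush_mouth [(array([321., 251.]), 0.83, array([493., 185., 135.]))]
press [(array([319., 263.]), 0.56, array([494., 187.,   0.]))]
ram [(array([320., 261.]), 0.83, array([494., 185.,  24.])), (array([348., 186.]), 0.68, array([649., 121.,  24.])), (array([340., 332.]), 0.56, array([351., 149.,  24.]))]
glue_bottle [(array([396., 235.]), 0.68, array([547.,  22.,   0.]))]
parts_tin [(array([252., 255.]), 0.76, array([515., 325.,   0.]))]
wrist 351.71058143818215 321.3287709439765 241.5107649072411 [ 54.478 554.033 373.535] [2.821 0.    1.328]
ram_grip []
keeper_tab []
keeper_pivot []
bush_mouth []
press []
ram []
glue_bottle []
parts_tin []
```

View pics/scene0.png

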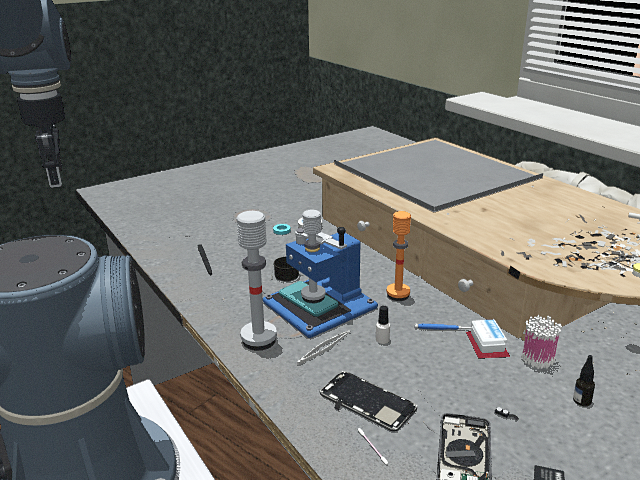

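View pics/top0.png

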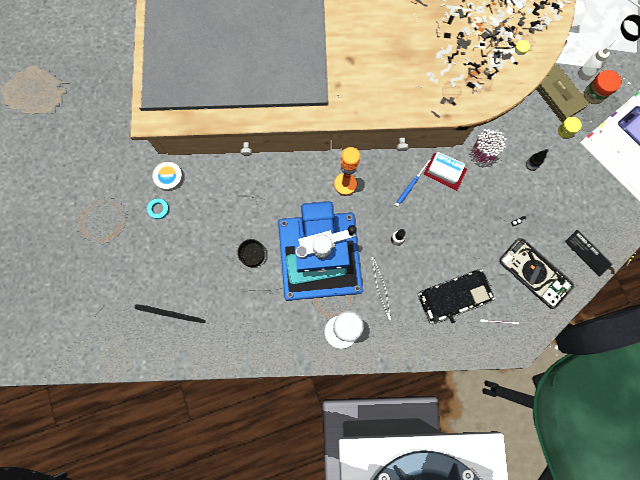

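Run:
```python
from h import *
np.set_printoptions(precision=1,suppress=True)
fs,ft=[np.load(0) if 0 else grab_frame(c) for c in ("scene","top")]
for q in ["ram_grip","keeper_tab","keeper_pivot","bush_mouth","ram"]:
    for a in pinpoint("scene",q):
        for b in pinpoint("top",q):
            p,e=tri([ray(fs,a["location"]),ray(ft,b["location"])])
            if max(e)<12: print(q,p,np.array(e))
```

```text
ram_grip [353.2 147.6 222.3] [0.7 0.7]
ram_grip [663.5 123.  161.1] [4.5 4.5]
ram_grip [494.3 187.2 179.6] [0.7 0.7]
keeper_pivot [492.6 218.2 154.2] [1.2 1.2]
bush_mouth [491.8 182.6 135. ] [2.4 2.4]
ram [489.1 182.   23.2] [0.8 0.8]
ram [653.9 120.1   5.7] [0.1 0.1]
```

The press stands near (493, 185), with the bore ram at top-view pixel (320, 243) and the keeper tab at (350, 231). The taller grey ram at (348, 326) is a look-alike, and so is the orange one at (349, 157). I'll go above the press and look from close by.

```bash
python3 -m crank '[{"dp":[0,0,-1],"rotation":[0,0,-0.12]},{"dp":[0,0,-1],"rotation":[0,0,-0.12]},{"dp":[-0.9,-1,-0.1],"rotation":[0,0,0]},{"dp":[-0.9,-1,-0.1],"rotation":[0,0,0]},{"dp":[-0.9,-1,-0.1],"rotation":[0,0,0]},{"dp":[-0.9,-1,-0.1],"rotation":[0,0,0]},{"dp":[-0.9,-1,-0.1],"rotation":[0,0,0]},{"dp":[-0.9,-1,-0.1],"rotation":[0,0,0]},{"dp":[-0.9,-1,-0.1],"rotation":[0,0,0]},{"dp":[-0.9,-1,-0.1],"rotation":[0,0,0]}]' 0
python3 -m crank '[{"dp":[-0.9,-1,0],"rotation":[0,0,0]},{"dp":[-0.9,-1,0],"rotation":[0,0,0]},{"dp":[-0.9,-1,0],"rotation":[0,0,0]},{"dp":[-0.9,-1,0],"rotation":[0,0,0]},{"dp":[-0.9,-1,0],"rotation":[0,0,0]},{"dp":[0,0,0],"rotation":[0,0,0]},{"dp":[0,0,0],"rotation":[0,0,0]}]'
cat > look.py <<'E'
from h import *
import sys,pickle
np.set_printoptions(precision=1,suppress=True)
n=sys.argv[1]; f=grab_frame("wrist"); s=monitor.sense(); print(s["t"],np.array(s["ee_pos"]),np.array(s["tcp_rot"]).round(3))
cv2.imwrite(f"pics/w{n}.png",f["image"]); D={}
H={"ram_grip":186,"keeper_tab":174,"keeper_pivot":154,"bush_mouth":135,"press":0}
for q in H:
    D[q]=[(r["conf"],ray(f,r["location"])) for r in pinpoint("wrist",q)]
    for (c,r),l in zip(D[q],pinpoint("wrist",q)): print(q,round(c,2),np.array(l["location"])*[640,480],atz(r,H[q]))
pickle.dump(D,open(f"w{n}.pkl","wb"))
E
python3 look.py 1
```

```text
t: 3.1
ee_pos: [312.4, 332.3, 301.5]
tcp_rot: [3.141, 0.0, 3.139]
force: [-0.1, 0.5, -0.2]
gripper_width: 0.1
gripper_force: 0.0
t: 3.8
ee_pos: [423.9, 207.7, 301.2]
tcp_rot: [3.142, -0.0, 3.137]
force: [-0.8, 0.7, 0.6]
gripper_width: 0.0
gripper_force: 0.0
3.85 [423.5 208.2 301.3] [ 3.1 -0.   3.1]
ram_grip 0.64 [290.5 318.8] [497.  182.5 186. ]
keeper_tab 0.93 [231.8 336.8] [522.1 128.6 174. ]
keeper_tab 0.55 [303.2 242.6] [434.2 193.8 174. ]
keeper_pivot 0.71 [332.7 296.3] [492.8 218.5 154. ]
keeper_pivot 0.3 [291.3 316.9] [514. 180. 154.]
keeper_pivot 0.21 [302.2 250.3] [448.  191.6 154. ]
bush_mouth 0.71 [296.9 290.5] [496.2 184.4 135. ]
press 0.77 [305.5 247. ] [498.8 186.9   0. ]
press 0.25 [184.1 274.8] [538.5  19.7   0. ]
press 0.17 [309. 240.] [489.  191.8   0. ]
```

View pics/w1.png

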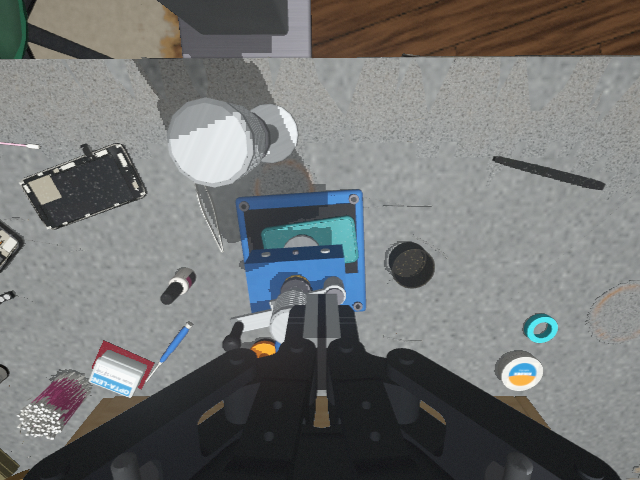

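The view shows the teal phone in the press, the ram head at about (292, 297), the pivot at (333, 290) and the black tab at (232, 335). Next I'll move in front of the tab and use that as the second viewpoint.

```bash
python3 -m crank '[{"dp":[-0.6,-0.8,0.6],"rotation":[0,0,0]},{"dp":[-0.6,-0.8,0.6],"rotation":[0,0,0]},{"dp":[-0.5,-0.8,0.6],"rotation":[0,0,0]},{"dp":[-0.5,-0.8,0.6],"rotation":[0,0,0]},{"dp":[0,0,0],"rotation":[0,0,0]},{"dp":[0,0,0],"rotation":[0,0,0]}]' 0
python3 look.py 2
python3 - <<'E'
from h import *
import pickle
np.set_printoptions(precision=1,suppress=True)
a,b=[pickle.load(open(f"w{i}.pkl","rb")) for i in (1,2)]
for q in a:
    for c,r in a[q]:
        for d,s in b[q]:
            p,e=tri([r,s])
            if max(e)<6: print(q,c,d,p,np.array(e))
E
```

```text
t: 4.95
ee_pos: [478.5, 127.9, 241.3]
tcp_rot: [3.142, -0.001, 3.138]
force: [-0.3, 0.2, 0.2]
gripper_width: 0.2
gripper_force: 0.0
5.0 [478.5 128.3 241.7] [3.1 0.  3.1]
ram_grip 0.76 [370.5   2.6] [342.6 152.8 186. ]
ram_grip 0.73 [491.4 232.8] [459.  228.5 186. ]
keeper_tab 0.31 [230.7 250.9] [474.1  71.2 174. ]
keeper_pivot 0.88 [449.9 268.5] [495.1 219.3 154. ]
keeper_pivot 0.51 [408.  285.5] [508.2 190.7 154. ]
bush_mouth 0.91 [392.8 260.1] [496.  182.7 135. ]
press 0.61 [369.8 216.6] [496.5 182.9   0. ]
keeper_pivot 0.71 0.88 [493.9 218.8 154.2] [1. 1.]
keeper_pivot 0.71 0.51 [563.4 223.5  27.2] [4.8 4.8]
keeper_pivot 0.3 0.88 [462.6 187.7 237. ] [2.4 2.4]
keeper_pivot 0.3 0.51 [494.7 182.8 184.6] [1.1 1.1]
bush_mouth 0.71 0.91 [498.4 184.  129.9] [0.3 0.3]
press 0.77 0.61 [501.4 185.5 -12.6] [1.9 1.9]
press 0.25 0.61 [419.3 141.4 283.3] [4.9 4.9]
press 0.17 0.61 [509.3 190.2 -56.8] [1.8 1.8]
```

View pics/w2.png

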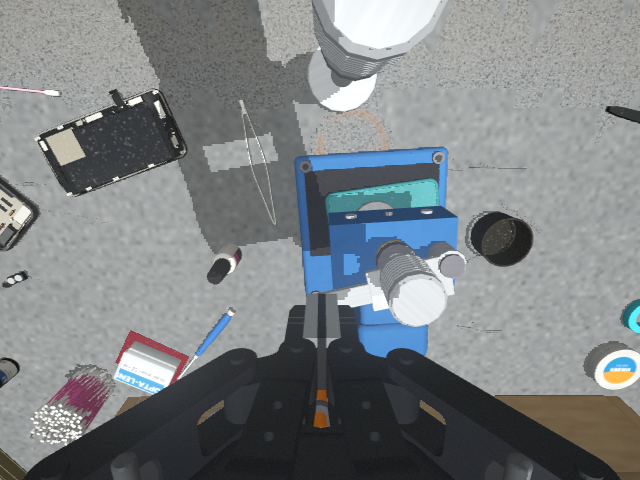

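Triangulation puts the pivot at (494, 219, 154) and the ram head's middle at (495, 183, 185). The tab is near (521, 129), hidden behind the fingers. I'll lower in front of the tab and push it round.

```bash
python3 -m crank '[{"dp":[0,0,0.75],"rotation":[0,0,0]},{"dp":[0,0,0.75],"rotation":[0,0,0]},{"dp":[0,0,0.75],"rotation":[0,0,0]},{"dp":[0,0,0.7],"rotation":[0,0,0]},{"dp":[0,0,0],"rotation":[0,0,0]},{"dp":[-0.5,0,0],"rotation":[0,0,0]},{"dp":[-0.5,0,0],"rotation":[0,0,0]},{"dp":[0,0,0],"rotation":[0,0,0]}]' 0
python3 -m crank '[{"dp":[-0.33,0,0],"rotation":[0,0,0]},{"dp":[-0.33,0,0],"rotation":[0,0,0]},{"dp":[-0.33,0,0],"rotation":[0,0,0]},{"dp":[-0.42,0.2,0],"rotation":[0,0,0]},{"dp":[-0.42,0.2,0],"rotation":[0,0,0]},{"dp":[0,0,0],"rotation":[0,0,0]}]'; python3 look.py 3
```

```text
t: 6.3
ee_pos: [504.8, 127.9, 168.4]
tcp_rot: [3.141, 0.001, 3.139]
force: [-0.5, 0.7, 0.3]
gripper_width: 0.1
gripper_force: 0.0
t: 6.9
ee_pos: [550.5, 137.9, 167.5]
tcp_rot: [-3.142, 0.001, 3.139]
force: [-0.6, -0.3, 0.1]
gripper_width: -0.1
gripper_force: 0.0
6.95 [549.9 137.7 167.4] [-3.1  0.   3.1]
ram_grip 0.81 [450.  196.2] [494.7 184.5 186. ]
keeper_tab 0.92 [363.8 345.3] [564.9 157.8 174. ]
keeper_tab 0.37 [448.2 194.9] [496.5 188.2 174. ]
keeper_pivot 0.77 [502.8 176.8] [492.4 218.6 154. ]
bush_mouth 0.27 [507.8 176.3] [494.9 230.7 135. ]
press 0.75 [375.2 156. ] [496.3 185.    0. ]
press 0.22 [226.   84.7] [439.8  61.8   0. ]
```

View pics/w3.png

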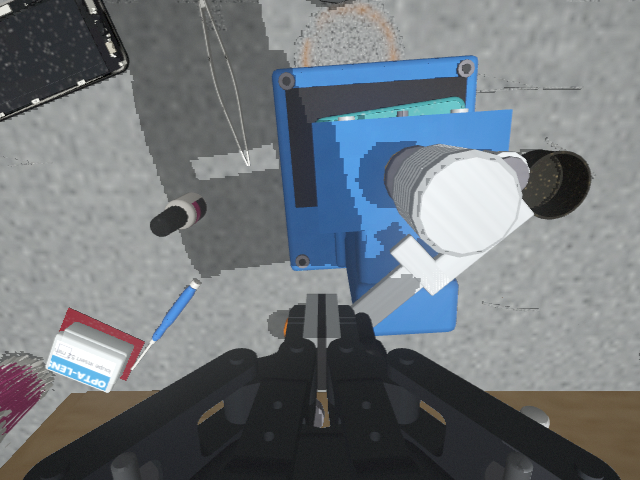

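The keeper plate now points diagonally back, from about (520, 180) to (365, 310). It's near 45 degrees and following as planned, so I'll carry on round the arc.

```bash
python3 -m crank '[{"dp":[-0.36,0.3,0],"rotation":[0,0,0]},{"dp":[-0.36,0.3,0],"rotation":[0,0,0]},{"dp":[-0.26,0.4,0],"rotation":[0,0,0]},{"dp":[-0.24,0.42,0],"rotation":[0,0,0]},{"dp":[0,0.15,0],"rotation":[0,0,0]},{"dp":[0,0,0],"rotation":[0,0,0]},{"dp":[0,-0.4,0],"rotation":[0,0,0]},{"dp":[0,-0.4,0],"rotation":[0,0,0]},{"dp":[0,0,-1],"rotation":[0,0,0]},{"dp":[0,0,-1],"rotation":[0,0,0]},{"dp":[0,0,-1],"rotation":[0,0,0]}]'
python3 -m crank '[{"dp":[0.8,0,-0.6],"rotation":[0,0,0]},{"dp":[0.9,0.3,-0.6],"rotation":[0,0,0]},{"dp":[0.9,0.4,0],"rotation":[0,0,0]},{"dp":[0.9,0.4,0],"rotation":[0,0,0]},{"dp":[0.9,0.4,0],"rotation":[0,0,0]},{"dp":[0.9,0.4,0],"rotation":[0,0,0]},{"dp":[0,0,0],"rotation":[0,0,0]},{"dp":[0,0,0],"rotation":[0,0,0]}]' 85; python3 look.py 4
```

```text
t: 8.55
ee_pos: [579.7, 155.6, 243.5]
tcp_rot: [-3.142, -0.0, 3.138]
force: [0.1, -0.0, 0.2]
gripper_width: 0.0
gripper_force: 0.0
t: 9.35
ee_pos: [447.8, 204.1, 272.9]
tcp_rot: [3.141, 0.001, 3.139]
force: [0.2, 0.3, 0.4]
gripper_width: 85.4
gripper_force: 0.0
9.4 [448.1 204.1 272.8] [3.1 0.  3.1]
ram_grip 0.81 [293.4 305. ] [492.7 184.3 186. ]
ram_grip 0.69 [208.7  90.7] [348.3 137.4 186. ]
ram_grip 0.6 [239.9 451.7] [633.7 134.5 186. ]
keeper_tab 0.6 [315.2 396.2] [585.9 199.3 174. ]
keeper_pivot 0.88 [338.4 287. ] [493.8 218.6 154. ]
keeper_pivot 0.24 [180.5 263.7] [473.   92.2 154. ]
bush_mouth 0.63 [294.3 276.8] [493.2 181.2 135. ]
press 0.74 [302.9 235.6] [498.1 181.9   0. ]
```

View pics/w4.png

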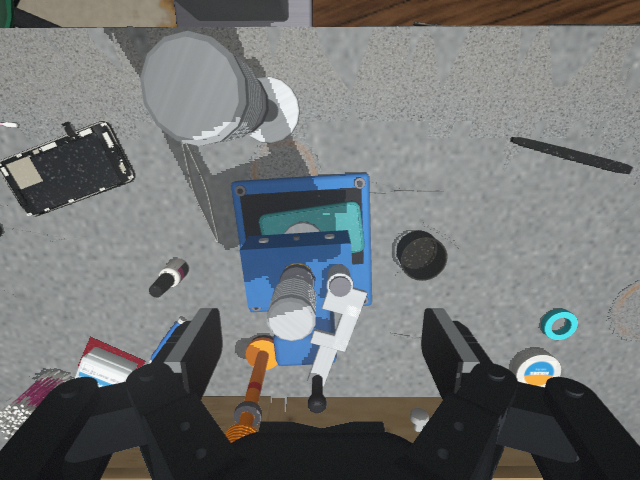

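The keeper now stands at about 1.2 rad, with the tab at pixel (317, 400), which is (586, 199). I'll triangulate the ram head over the views so far.

Run:
```python
from h import *
import pickle
np.set_printoptions(precision=1,suppress=True)
v=[pickle.load(open(f"w{i}.pkl","rb")) for i in (1,2,3,4)]
def near(q,p): 
    o=[]
    for d in v:
        c=[r for _,r in d[q] if np.linalg.norm(atz(r,p[2])-p)<12]; o+=c[:1]
    return o
for q,p in [("ram_grip",(495,184,186)),("keeper_pivot",(494,219,154)),("bush_mouth",(495,184,135))]:
    rs=near(q,np.array(p)); 
    for c in ("scene","top"):
        f=grab_frame(c); r=[ray(f,l["location"]) for l in pinpoint(c,q)]; r=[x for x in r if np.linalg.norm(atz(x,p[2])-p)<12]; 
        if r: print(c,q,atz(r[0],p[2]))
        rs+=r[:1]
    P,e=tri(rs); print(q,P,len(rs),np.array(e))
```

```text
ram_grip [493.9 183.6 188.1] 3 [1.9 0.4 2.1]
scene keeper_pivot [492.6 229.3 154. ]
keeper_pivot [490.7 218.1 159. ] 5 [0.4 2.4 2.2 0.7 4.1]
scene bush_mouth [487.2 183.4 135. ]
bush_mouth [492.9 183.3 135.9] 4 [2.9 2.8 2.1 5.3]
```

```bash
python3 -m crank '[{"dp":[-0.92,-0.41,0],"rotation":[0,0,0]},{"dp":[-0.92,-0.41,0],"rotation":[0,0,0]},{"dp":[0,0,0.6],"rotation":[0,0,0]},{"dp":[0,0,0],"rotation":[0,0,0]},{"dp":[0,0,0],"rotation":[0,0,0]}]' 60
python3 - <<'E'
from h import *
f=grab_frame("wrist"); cv2.imwrite("pics/w5.png",f["image"]); print(monitor.sense()["ee_pos"])
for l in pinpoint("wrist","ram_grip"): print(l["conf"],np.array(l["location"])*[640,480],atz(ray(f,l["location"]),186))
R=lambda p:None
E
```

```text
t: 11.0
ee_pos: [493.2, 184.2, 257.6]
tcp_rot: [-3.141, -0.001, 3.139]
force: [0.6, 0.4, -0.0]
gripper_width: 59.8
gripper_force: 0.0
[493.33663894 184.30231282 258.00475814]
0.87 [251.776 426.384] [635.22745626 130.50543933 186.        ]
0.74 [318.976 256.704] [494.56793266 183.31706629 186.        ]
```

View pics/w5.png

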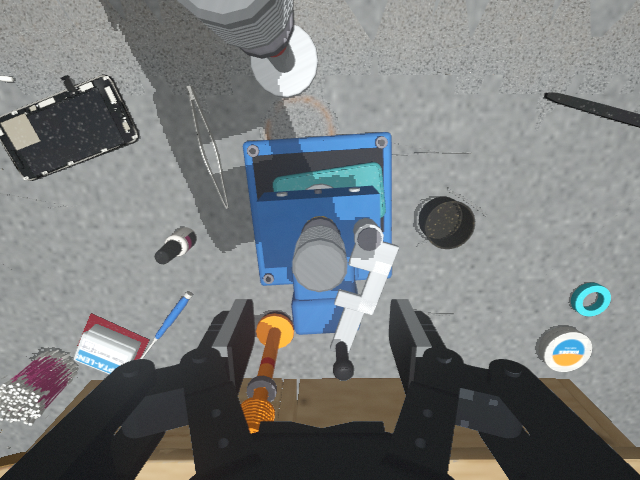

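The head's top circle at (319, 262) lies on the finger midline at column 321, so the tool is centred. I'll lower and close to just over the head's width.

```bash
python3 -m crank '[{"dp":[0,0,0.6],"rotation":[0,0,0]},{"dp":[0,0,0.6],"rotation":[0,0,0]},{"dp":[0,0,0.6],"rotation":[0,0,0]},{"dp":[0,0,0.6],"rotation":[0,0,0]},{"dp":[-0.04,-0.02,0.6],"rotation":[0,0,0]},{"dp":[0,0,0.5],"rotation":[0,0,0]},{"dp":[0,0,0],"rotation":[0,0,0]},{"dp":[0,0,0],"rotation":[0,0,0]}]'
python3 -m crank '[{"dp":[0,0,0],"rotation":[0,0,0]},{"dp":[0,0,0],"rotation":[0,0,0]},{"dp":[0,0,0],"rotation":[0,0,0]},{"dp":[0,0,0],"rotation":[0,0,0]}]' 38
python3 -m crank '[{"dp":[0,0,0],"rotation":[0,0,0]},{"dp":[0,0,0],"rotation":[0,0,0]},{"dp":[0,0,0],"rotation":[0,0,0]}]' 36
```

```text
t: 11.9
ee_pos: [494.6, 183.8, 170.6]
tcp_rot: [3.141, 0.0, 3.139]
force: [-0.4, 0.2, -0.1]
gripper_width: 60.2
gripper_force: 0.0
t: 12.3
ee_pos: [494.6, 183.6, 170.3]
tcp_rot: [3.141, 0.0, 3.139]
force: [0.0, 1.2, 0.7]
gripper_width: 37.8
gripper_force: 0.0
t: 12.6
ee_pos: [494.5, 183.6, 170.0]
tcp_rot: [-3.142, -0.0, 3.139]
force: [0.8, 1.3, -0.4]
gripper_width: 36.5
gripper_force: 0.0
```

```bash
for i in 1; do python3 -m crank '[{"dp":[0,0.03,0],"rotation":[0,0,0]},{"dp":[0,0,0],"rotation":[0,0,0]}]'|grep -E "^(ee|force|grip)"; python3 -m crank '[{"dp":[0,0.03,0],"rotation":[0,0,0]},{"dp":[0,0,0],"rotation":[0,0,0]}]'|grep -E "^(ee|force|grip)"; python3 -m crank '[{"dp":[0,-0.09,0],"rotation":[0,0,0]},{"dp":[0,0,0],"rotation":[0,0,0]}]' |grep -E "^(ee|force|grip)";  python3 -m crank '[{"dp":[0,-0.03,0],"rotation":[0,0,0]},{"dp":[0,0,0],"rotation":[0,0,0]}]' |grep -E "^(ee|force|grip)";done
```

```text
ee_pos: [494.5, 184.4, 170.0]
force: [-0.6, -0.2, 0.3]
gripper_width: 36.2
gripper_force: 0.3
ee_pos: [494.5, 185.1, 170.0]
force: [0.2, -0.0, 1.1]
gripper_width: 35.7
gripper_force: 0.4
ee_pos: [494.4, 182.7, 170.0]
force: [0.1, -0.1, 0.2]
gripper_width: 36.3
gripper_force: 0.0
ee_pos: [494.4, 182.0, 170.0]
force: [-0.6, 0.1, 0.8]
gripper_width: 36.4
gripper_force: 0.0
```

```bash
python3 -m crank '[{"dp":[0,-0.03,0],"rotation":[0,0,0]},{"dp":[0,0,0],"rotation":[0,0,0]}]'|grep -E "^(ee|force|grip)"; python3 -m crank '[{"dp":[0,-0.03,0],"rotation":[0,0,0]},{"dp":[0,0,0],"rotation":[0,0,0]}]'|grep -E "^(ee|force|grip)"; python3 -m crank '[{"dp":[0,-0.03,0],"rotation":[0,0,0]},{"dp":[0,0,0],"rotation":[0,0,0]}]' |grep -E "^(ee|force|grip)"
```

```text
ee_pos: [494.5, 181.4, 170.1]
force: [-0.7, 0.8, 0.5]
gripper_width: 36.2
gripper_force: 0.3
ee_pos: [494.5, 180.7, 170.1]
force: [0.0, 1.5, 1.0]
gripper_width: 36.0
gripper_force: 0.7
ee_pos: [494.5, 180.4, 170.1]
force: [-0.0, 5.3, -0.6]
gripper_width: 36.3
gripper_force: 2.8
```

```bash
python3 -m crank '[{"dp":[0,0.1,0],"rotation":[0,0,0]},{"dp":[0,0,0],"rotation":[0,0,0]}]' 35|grep -E "^(ee|force|grip)"; python3 -m crank '[{"dp":[0,0,0],"rotation":[0,0,0]},{"dp":[0,0,0],"rotation":[0,0,0]}]' 34|grep -E "^(ee|force|grip)"; python3 -m crank '[{"dp":[0,0,0],"rotation":[0,0,0]},{"dp":[0,0,0],"rotation":[0,0,0]},{"dp":[0,0,0],"rotation":[0,0,0]}]' 33|grep -E "^(ee|force|grip)"
```

```text
ee_pos: [494.4, 182.4, 170.0]
force: [0.1, 0.1, 0.2]
gripper_width: 35.1
gripper_force: 0.0
ee_pos: [494.4, 182.2, 170.0]
force: [-0.7, 0.7, -0.2]
gripper_width: 34.1
gripper_force: 0.9
ee_pos: [494.5, 182.3, 170.1]
force: [-0.1, 0.9, 0.4]
gripper_width: 33.4
gripper_force: 21.4
```

```bash
python3 -m crank '[{"dp":[0,0,0],"rotation":[0,0,0]},{"dp":[0,0,0],"rotation":[0,0,0]},{"dp":[0,0,0],"rotation":[0,0,0]}]' 30|grep -E "^(ee|tcp|force|grip)"; python3 -m crank '[{"dp":[0,0,-0.08],"rotation":[0,0,0]},{"dp":[0,0,-0.08],"rotation":[0,0,0]},{"dp":[0,0,0],"rotation":[0,0,0]},{"dp":[0,0,0],"rotation":[0,0,0]}]'; python3 -c "
from h import *
s=monitor.sense();print(s['force'],s['ft_torque'])"
```

```text
ee_pos: [494.6, 182.4, 170.2]
tcp_rot: [3.141, 0.0, 3.139]
force: [-0.1, 1.6, 2.5]
gripper_width: 32.8
gripper_force: 59.4
t: 15.4
ee_pos: [494.3, 182.2, 173.8]
tcp_rot: [-3.141, -0.001, 3.139]
force: [0.5, 0.4, -5.6]
gripper_width: 32.7
gripper_force: 59.9
[ 0.47502067  0.42975792 -5.61934116] [-0.09819968  0.02198176 -0.01644206]
```

Lifted free: the wrist carries only the ram's weight and the side force is negligible. I'll keep drawing it up.

```bash
python3 -m crank '[{"dp":[0,0,-0.15],"rotation":[0,0,0]},{"dp":[0,0,-0.15],"rotation":[0,0,0]},{"dp":[0,0,-0.15],"rotation":[0,0,0]},{"dp":[0,0,-0.15],"rotation":[0,0,0]},{"dp":[0,0,-0.15],"rotation":[0,0,0]},{"dp":[0,0,0],"rotation":[0,0,0]}]'; python3 -m crank '[{"dp":[0,0,-0.15],"rotation":[0,0,0]},{"dp":[0,0,-0.15],"rotation":[0,0,0]},{"dp":[0,0,-0.15],"rotation":[0,0,0]},{"dp":[0,0,-0.15],"rotation":[0,0,0]},{"dp":[0,0,-0.1],"rotation":[0,0,0]},{"dp":[0,0,0],"rotation":[0,0,0]},{"dp":[0,0,0],"rotation":[0,0,0]}]'
```

```text
t: 16.0
ee_pos: [494.7, 182.4, 193.4]
tcp_rot: [3.141, 0.001, 3.139]
force: [0.4, 0.4, -5.8]
gripper_width: 32.5
gripper_force: 59.9
t: 16.7
ee_pos: [494.4, 182.3, 210.2]
tcp_rot: [-3.142, -0.0, 3.139]
force: [-0.4, 0.0, -5.5]
gripper_width: 33.1
gripper_force: 59.9
```

```bash
python3 -m crank '[{"dp":[0,0,0],"rotation":[0,0,0]},{"dp":[0,0,0],"rotation":[0,0,0]},{"dp":[0,0,0],"rotation":[0,0,0]},{"dp":[0,0,0],"rotation":[0,0,0]},{"dp":[0,0,0],"rotation":[0,0,0]}]'|grep -E "ee|force"
python3 - <<'E'
from h import *
f=grab_frame("scene"); im=f["image"]; cv2.imwrite("pics/s6.png",cv2.resize(im[180:330,240:420],None,fx=4,fy=4,interpolation=cv2.INTER_NEAREST))
for q in ["band_edge","bush_mouth"]: print(q,[(r["conf"],np.array(r["location"])*[640,480]) for r in pinpoint("scene",q)])
E
```

```text
ee_pos: [494.5, 182.4, 210.3]
force: [0.5, 0.3, -4.3]
gripper_force: 59.9
band_edge [(0.8, array([254.016, 291.312])), (0.57, array([310.4 , 240.72])), (0.56, array([396.416, 259.104]))]
bush_mouth [(0.95, array([312.704, 246.816]))]
```

View pics/s6.png

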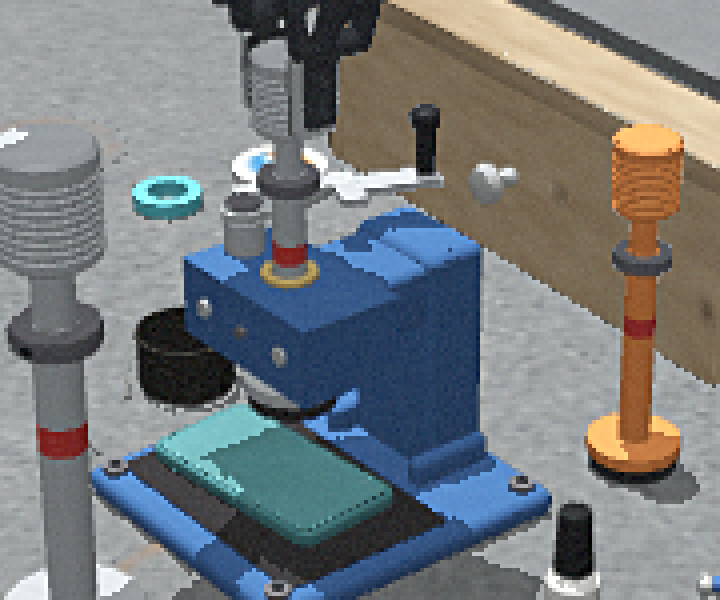

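In the crop, the whole red band (about (290, 254)) is clear of the brass bush (about (290, 272)), with roughly 5 mm of bare rod below it. The foot is off the phone and the keeper is aside.

```bash
python3 -c "
from h import *
print(manip.close_job())"
```

```text
the job is handed in; nothing more can be done
None
```

The keeper is swung aside to about 1.2 rad and the ram is held about 40 mm up, with the whole red band clear and about 5 mm of bare rod below it, so you can slide the phone out; the job is handed in, but no verdict came back.

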